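# Drop the long roller into the roller stand

### The arm

A 7-joint arm with a two-finger parallel gripper is mounted at the origin on the work surface. World frame = base frame: x ahead of the robot, y to its left, z up, the work surface at z = 0. Lengths are in m, angles in rad, forces in N, time in s.
With the tool pointing down it reaches from about 0.425 to 0.975 m from the base axis. Payload 16.7 kg.
Tool frame: the origin (TCP) lies at the very end of the fingers, on their centre line; the grasp point (between the pads) lies 19 mm behind it; z points along the fingers, y is the direction in which the jaws open and shut (so a half turn about z gives the same grasp; the last joint's range is limited). The gripper opens to 85 mm and grips with 20 to 120 N. Pads are 22 mm wide; open, the fingers measure 114 mm over their backs; the gripper's body (76 mm by 85 mm) begins 54 mm behind the grasp point. The pads swing forward as they close: fully open they stand 13 mm farther back than shut.
Start: joints at [-1.409, 0.426, 0.074, 1.606, -0.034, 1.111, -0.067], TCP at [0.207, 0.642, 0.231] pointing down, gripper open.
Joint ranges: [-2.85, 2.85], [-0.5, 2.14], [-1.23, 1.37], [0.21, 2.46], [-1.02, 4.16], [0.16, 2.05], [-2.73, 2.73]. Speed limits (rad/s): [1.89, 1.89, 2.39, 2.39, 3.01, 3.01, 3.01].

### API

Orientations are given as [roll, pitch, yaw] about the fixed x, y, z axes, in that order (R = Rz(yaw) Ry(pitch) Rx(roll)).
In Python, from plant import manip, imaging, job gives the robot as it stands.
- The arm moves only by the tool move_arm, never from a script. Its argument "series" is a list of rows, each an object with "translation": the shift along the tool's x, y, z scaled (see below), a list of three; "roll": the turn about the tool's z scaled (see below). A call has exactly 5 rows; each row is the pose to reach, as a shift and turn from the pose measured when the call began, along the tool's axes at that moment; what a row does not reach only later rows make up. The controller multiplies each number of a shift by 500 mm and each number of a turn by 0.5 rad. A row lasts 1/12 s, in which the tool goes at most 41.7 mm and 7.16 degrees, less where a joint would pass 70% of its speed; a pose out of reach is approached as far as the arm can. A call with a number of a shift or a turn outside -1 to 1 is refused whole. A call with a gripper value outside its range is refused whole. "grip" is the opening, from -1 (shut) to 1 (fully open), so that 0 is half open, set as the call begins (left out, the last holds). The fingers move at their own pace and stop on an object; "newtons" is the grip in N (left out, the last holds). Time passes only in rows, so rows that repeat a pose let the fingers close, or fill a call up. It gives the time, the measured TCP pose, the force and the opening at its end, in the units of the state.
- manip.get_state(): the state, without advancing time (a new reading comes with each control period).
- imaging.read_camera(name): name is "scene" or "top"; returns a dict with "frame" (420x560x3 uint8, blue, green, red), "range_z" (420x560 float32, m along the optical axis (not along the pixel's ray), 0 where there is no reading), "mtx" (3x3 intrinsics, pixels), "k1" (the pictures are not rectified: a ray, as slopes to the right and down, at radius r is drawn at 1 + k1 r^2 times it, then the intrinsics apply), "rvec" (rotation vector, rad) and "tvec" (3), from world to camera coordinates, as OpenCV has them. Camera axes: x right, y down, z forward; pixel columns grow to the right and rows downward; lengths in m; the calibration is good to about 2 mm. A picture is of the moment at which its call begins.
- job.close_job(): hands the job in, once; it reports no verdict.
The state is a dict: "time_s": time; "qpos": joint angles; "joint_velocities": joint speeds; "joint_torque": joint torques, N m; "ee_pos": TCP position; "eef_rot": TCP orientation; "force": force on the tool from outside, world axes, zero at the start; "moment": the same for the moment, N m; "gripper_width": finger opening in m.
Only numpy, scipy, OpenCV 4.12 (cv2) and the standard library are available. Lean on these libraries where they do the work, as an engineer would, in place of code of your own. Each camera call takes 0.05 s, during which the arm holds its last target.

### The job

Fit the long roller into the blue roller stand: lift it off its timber rest, keep hold of it while you lower it level between the two cheeks so that both axle ends sit at the bottom of their slots, then let go and back away. The shorter roller does not fit the stand: leave it in its rest.

Things in the scene. Friction and masses are not known exactly. Their poses are not given: they have to be found in the camera images.
- roller_center (a point): The long roller: black rubber drum, diameter 44 mm, 90 mm long, on a steel axle, diameter 14 mm, 164 mm long (37 mm out of each drum end); 0.4 to 0.8 kg. The point is its centre, on the axle line half-way along; y runs along the axle (ends alike; it may be rolled about y). It starts level, centre 46 mm above the table, in its timber rest. Grasp it across the middle of the drum.
- stand: Roller stand, blue steel, fixed: base plate 100 x 160 x 10 mm, two cheeks 12 mm thick, 90 wide, 100 high, at y = -66 and +66 mm, 120 clear between. Each has an open-topped slot at x = 0: funnel 48 wide at the top, 18 wide at height 83, straight down to a flat bottom at 65. Origin: middle of the underside; z up. The seated axle lies along y at x = 0, axle line 72 mm up. Open to +x, -x and above.
- rest_long: The long roller's timber rest, fixed: a plank 60 x 150 x 12 mm with two blocks (60 wide, 18 thick, tops 49 mm high, at y = -64 and +64 mm) whose 10 mm deep notches, open at the top, hold the axle ends. Origin: middle of the underside; z up, y along the axle. The drum hangs free 12 mm above the plank; lift it straight up.
- short_roller_center (a point): The shorter roller, a bystander in a shorter timber rest: the same drum and axle diameters, but the drum is 50 mm long and the axle 100 mm, too short to reach across the stand. The point is its centre, on the axle line, 46 mm above the table; y runs along the axle.
Not all that is in view belongs to the job. What is meant by the stand is not pink, turquoise or yellow, and is the larger of those in its own colour.

How it is judged:
On the way:
1. the long roller, still held by the fingers, is lowered level into both slots to within 12 mm of their bottoms (z of roller_center in the frame of stand between 0.064 and 0.084 m and horizontal distance between roller_center and stand below 0.025 m and angle between the y axis of roller_center and the y axis of stand, either way round below 0.175 rad and contact force between the fingers and roller above 1 N), for 0.1 s.
At the end, for the whole second after the job is handed in: The long roller rests released and still in the stand: axle line 66 to 77 mm high (seated 72), centre within 22 mm of the stand's middle in plan, axle within 7 degrees of the stand's y axis, so both ends are at their slot bottoms; the shorter roller is within 30 mm of its start (z of roller_center in the frame of stand between 0.066 and 0.077 m and horizontal distance between roller_center and stand below 0.022 m and angle between the y axis of roller_center and the y axis of stand, either way round below 0.12 rad and linear speed of roller below 0.03 m/s and distance of short_roller_center from where it was at the start of the episode below 0.03 m); the robot touches nothing.
It fails at once if the shorter roller is moved more than 30 mm (distance of short_roller_center from where it was at the start of the episode above 0.03 m).
It also fails if it takes over 38 s, if anything falls off the work surface, if the arm or the gripper's body presses on something with over 40 N, if the wrist force passes 120 N, or if a joint passes its speed limit or range.

## Working session

There is one attempt and no reset: what is moved stays moved. The work goes in short steps, Python scripts to look and compute and a tool call to move; the robot and the scene stay as the last step left them, time stands still between calls to the robot, and variables do not carry over. Pictures are saved under pics/ and viewed, and the job is handed in when it is done.

Besides the shell and the picture viewer there is one more tool, called after "Request:" by a JSON object that holds its "fn" and its "kwargs", one argument or row to a line. move_arm: Moves the arm, as the interface text tells. Shifts and turns lie within -1 to 1; 1 stands for 500 mm of shift or 0.5 rad of turn. Its arguments: {"type":"object","properties":{"series":{"type":"array"},"grip":{"type":"number"},"newtons":{"type":"number"}},"required":["series"]}

```bash
ls; mkdir -p pics; python3 - <<'E'
from plant import manip, imaging, job
import cv2,numpy as np
for n in ("scene","top"):
    c=imaging.read_camera(n); np.savez(f"{n}0.npz",**c)
    cv2.imwrite(f"pics/{n}0.png",c["frame"]); print(n,c["mtx"].tolist(),c["k1"],c["rvec"],c["tvec"])
print(manip.get_state())
E
```

```text
pics
scene [[411.8120444177038, 0.0, 279.1813492692378], [0.0, 411.8120444177038, 206.21888309235868], [0.0, 0.0, 1.0]] -0.017626954176252436 [ 1.45735362  1.836385   -0.97229963] [ 0.21354376 -0.22456823  1.34354366]
top [[386.0068991938001, 0.0, 277.4316860196578], [0.0, 386.0068991938001, 206.06187473209033], [0.0, 0.0, 1.0]] -0.012792779294376977 [ 2.16061999 -2.20569195  0.10993567] [-0.0814963   0.52681808  1.05522528]
{'time_s': 0.1, 'qpos': array([-1.40854272,  0.42670462,  0.07388202,  1.60656296, -0.03407558,
        1.11076919, -0.06707416]), 'joint_velocities': array([ 0.00046735, -0.00205672, -0.00066471, -0.00218596,  0.0007562 ,
       -0.00098865,  0.00059979]), 'joint_torque': array([ 7.38865638e-03, -9.51539540e+01,  3.77044737e+00, -4.64400244e+01,
        1.95231359e-02,  6.55647134e-03, -8.13385395e-05]), 'ee_pos': array([0.20697809, 0.64209463, 0.23064922]), 'eef_rot': array([-3.14041431e+00,  1.19978764e-04,  2.82981714e+00]), 'force': array([ 1.0894316 ,  0.13379393, -0.98643027]), 'moment': array([-0.0085061 , -0.00114315,  0.00325568]), 'gripper_width': 0.0856063811674752}
```

View pics/scene0.png

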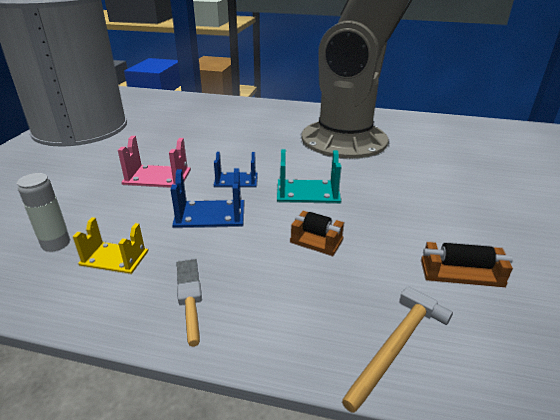

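View pics/top0.png

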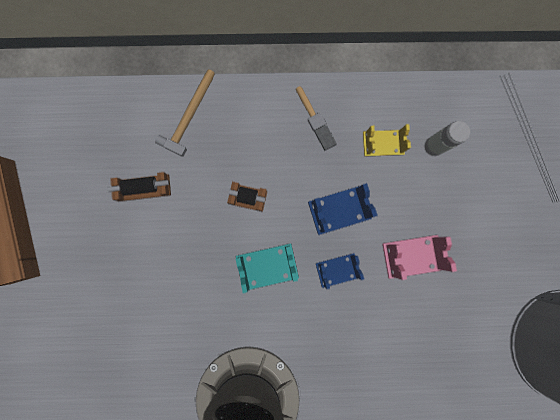

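Candidates: the long roller at top (140,186) against the short roller (247,196). For stands: large blue (342,209), small blue (340,270), turquoise (267,268), pink (420,257), yellow (387,141). I choose the long roller at (140,186) and the large blue stand at (342,209).

```bash
cat > h.py <<'E'
import cv2,numpy as np
def cloud(c,mask):
    v,u=np.nonzero(mask&(c["range_z"]>0)); z=c["range_z"][v,u]
    k=np.array([float(c["k1"]),0,0,0,0])
    p=cv2.undistortPoints(np.stack([u,v],1).astype(np.float64)[:,None],c["mtx"],k)[:,0]
    P=np.c_[p*z[:,None],z]; R=cv2.Rodrigues(c["rvec"])[0]
    return (P-c["tvec"].ravel())@R, np.c_[u,v]
def plane(c,uv,h):
    k=np.array([float(c["k1"]),0,0,0,0])
    p=cv2.undistortPoints(np.asarray(uv,float).reshape(-1,1,2),c["mtx"],k)[:,0]
    R=cv2.Rodrigues(c["rvec"])[0]; o=-R.T@c["tvec"].ravel(); d=np.c_[p,np.ones(len(p))]@R
    return o+d*((h-o[2])/d[:,2])[:,None]
def box(uvb,shape=(420,560)):
    m=np.zeros(shape,bool);a,b,c_,d=uvb;m[b:d,a:c_]=1;return m
E
python3 - <<'E'
from h import *
T=dict(np.load("top0.npz"));S=dict(np.load("scene0.npz"))
def rect(P):
    (cx,cy),(w,h),a=cv2.minAreaRect(P[:,:2].astype(np.float32)*1000); return np.round((cx,cy,w,h,a),1)
for n,c,bs,br in(("top",T,(300,175,385,240),(100,165,180,205)),("scene",S,(165,165,250,230),(415,235,520,290))):
    hsv=cv2.cvtColor(c["frame"],cv2.COLOR_BGR2HSV)
    H,s,V=[hsv[...,i] for i in range(3)]
    m=box(bs)&(H>100)&(H<130)&(s>150); P,uv=cloud(c,m)
    print(n,"stand",len(P),np.histogram(P[:,2],np.arange(-.01,.12,.01))[0])
    for lo,hi in((0,.02),(.075,.12),(.09,.12)):
        q=P[(P[:,2]>lo)&(P[:,2]<hi)]
        if len(q)>5: print(lo,hi,len(q),rect(q),"zmed",np.median(q[:,2]))
    m=box(br)&(V<60)
    P,uv=cloud(c,m); print("drum",len(P),rect(P),P.mean(0),P[:,2].max())
    m=box(br)&(H>5)&(H<20)&(s>120);P,uv=cloud(c,m);print("rest",len(P),rect(P),np.histogram(P[:,2],np.arange(-.01,.12,.01))[0])
    m=box(br)&(s<60)&(V>60);P,uv=cloud(c,m);q=P[P[:,2]>.04];print("axle",len(q),rect(q),q.mean(0))
for n,c,bx in(("top",T,[(300,170,390,240),(100,160,190,210)]),("scene",S,[(160,160,255,235),(410,230,520,295)])):
    ims=[cv2.resize(c["frame"][b:d,a:e],(390,300),interpolation=cv2.INTER_CUBIC) for a,b,e,d in bx]
    cv2.imwrite(f"pics/crop_{n}.png",np.hstack(ims))
E
```

```text
top stand 1315 [  0 389 710   0   2   1   4  41   7  17  63  81]
0 0.02 1099 [ 511.8 -266.1   95.6  154.4   15.6] zmed 0.01082898106178481
0.075 0.12 162 [ 511.5 -267.6   88.7  143.    16.4] zmed 0.09999128961294945
0.09 0.12 144 [ 511.5 -268.2   88.3  142.1   16.1] zmed 0.10024830284980954
drum 628 [586.1 280.3  60.1 148.    5.2] [0.58371327 0.28305306 0.05898409] 0.07419978126100223
rest 389 [585.7 285.8  59.5 146.8   5.5] [  0  19 161   2   8 111  88   0   0   0   0   0]
axle 159 [595.8 291.3  57.5 162.5  14.9] [0.5861051  0.28470296 0.05270448]
scene stand 2560 [   5 1625   87   91   85   89   87   84   94  130  183    0]
0 0.02 1712 [ 446.  -281.7  256.4  158.9   11.1] zmed 0.007053537937020996
0.075 0.12 366 [ 516.3 -270.    94.5  144.9   15.4] zmed 0.09009733701631056
0.09 0.12 183 [ 516.3 -270.1   94.5  144.9   15.4] zmed 0.09653631927611218
drum 1369 [598.5 283.3  55.7 156.2   1.5] [0.60391417 0.28589174 0.04807484] 0.06749319574455784
rest 1872 [567.3 282.8 109.3 149.9   6.1] [ 31 502 686 146 157 343   2   5   0   0   0   0]
axle 267 [580.7 285.1 164.7  57.2  89. ] [0.59285747 0.2730027  0.04921149]
```

```bash
python3 -c "
import cv2,numpy as np
cv2.imwrite('pics/crops.png',np.vstack([cv2.imread('pics/crop_top.png'),cv2.imread('pics/crop_scene.png')]))"
```

```text
(no output)
```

View pics/crops.png

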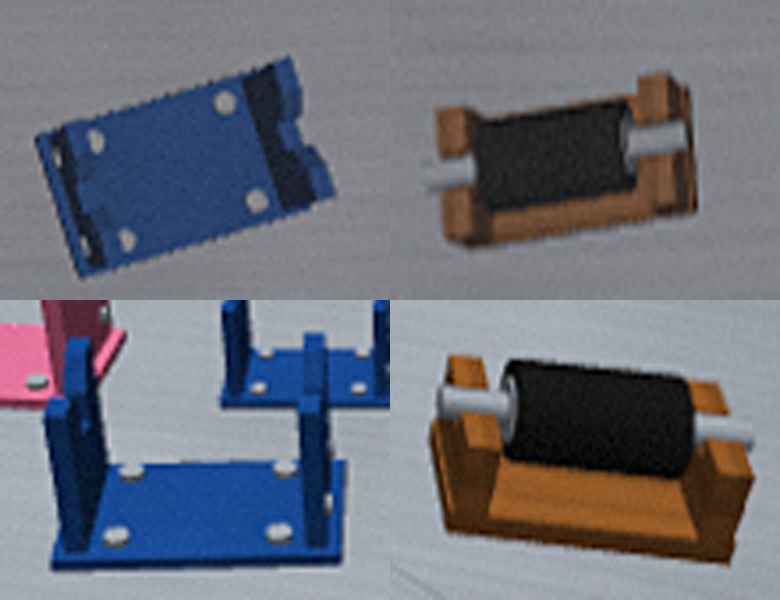

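The crops show the wanted pair. The stand is the large blue one, with open slotted cheeks facing ±y. The long roller has a 90 mm drum resting in the timber notches. Next I refine the roller axis and the stand's slot positions.

```bash
python3 - <<'E'
from h import *
T=dict(np.load("top0.npz"));S=dict(np.load("scene0.npz"))
def rect(P):
    (cx,cy),(w,h),a=cv2.minAreaRect(P[:,:2].astype(np.float32)*1000); return np.round((cx,cy,w,h,a),1)
for n,c,br in(("top",T,(100,165,180,205)),("scene",S,(415,235,520,290))):
    hsv=cv2.cvtColor(c["frame"],cv2.COLOR_BGR2HSV);H,s,V=[hsv[...,i] for i in range(3)]
    P,_=cloud(c,box(br)&(V<60));q=P[P[:,2]>.05];print(n,"drum",len(q),rect(q))
    q=P[P[:,2]>.062];
    l=cv2.fitLine(q[:,:2].astype(np.float32),cv2.DIST_HUBER,0,.01,.01).ravel();print("ridge",l,np.degrees(np.arctan2(l[1],l[0])),"y range",q[:,1].min(),q[:,1].max())
    P,_=cloud(c,box(br)&(s<70)&(V>90));q=P[(P[:,2]>.044)&(P[:,2]<.056)];q=q[np.abs(q[:,:2]-[.586,.284]).max(1)<.1]
    yaw=np.radians(5.3);ax=np.array([-np.sin(yaw),np.cos(yaw)]);nx=np.array([np.cos(yaw),np.sin(yaw)])
    d=q[:,:2]-[.586,.284]; a=d@ax; o=d@nx
    q=q[np.abs(o)<.015];a=a[np.abs(o)<.015];o=o[np.abs(o)<.015]
    print("axle n",len(a),"along",np.percentile(a,[0,2,98,100]),"off +:",o[a>.05].mean(),"off -:",o[a<-.05].mean())
    # short
P,_=cloud(T,box((220,175,275,215))); q=P[P[:,2]>.03];print("short",rect(q))
E
```

```text
top drum 518 [584.6 294.2  48.  105.8  11.3]
ridge [ 0.07634056 -0.9970818   0.58519673  0.28703454] -85.62174 y range 0.24123570260478897 0.33423274284408805
axle n 111 along [-0.07733191 -0.07624215  0.08464317  0.08705875] off +: -0.0007358059193919806 off -: 0.0009110204416128406
scene drum 781 [593.4 285.1  41.2  91.1   4.7]
ridge [ 0.08596094 -0.9962985   0.59306026  0.2851407 ] -85.06871 y range 0.23956297719387307 0.32970368202048705
axle n 204 along [-0.08195119 -0.08072706  0.08166036  0.08306838] off +: 0.006187833657839475 off -: 0.006191492585320891
short [552.   -9.2  99.2  60.   76. ]
```

```bash
cat > go.py <<'E'
import sys,numpy as np
from scipy.spatial.transform import Rotation as Ro
from plant import manip
s=manip.get_state(); x,y,z,yaw=map(float,sys.argv[1:5])
R=Ro.from_euler('xyz',s["eef_rot"]).as_matrix()
d=R.T@(np.array([x,y,z])-s["ee_pos"])/.5
dy=(yaw-s["eef_rot"][2]+np.pi)%(2*np.pi)-np.pi
print("t",s["time_s"],"pos",s["ee_pos"].round(4),"rot",s["eef_rot"].round(4),"F",s["force"].round(1),"w",s["gripper_width"])
print("shift",d.round(4),"roll",round(-dy/.5,4),"rows needed",np.linalg.norm(d)*500/41.7,abs(dy)/.125, "q",s["qpos"].round(2))
E
python3 go.py .586 .286 .16 1.657
```

```text
t 0.1 pos [0.207  0.6421 0.2306] rot [-3.1404e+00  1.0000e-04  2.8298e+00] F [ 1.1  0.1 -1. ] w 0.0856063811674752
shift [-0.9399 -0.4452  0.1419] roll 2.3456 rows needed 12.585983266818788 9.38253711181012 q [-1.41  0.43  0.07  1.61 -0.03  1.11 -0.07]
```

Request:
{"fn": "move_arm", "kwargs": {
  "series": [
    {"translation": [-0.07, -0.034, 0.01], "roll": 0.18},
    {"translation": [-0.14, -0.068, 0.02], "roll": 0.36},
    {"translation": [-0.21, -0.102, 0.03], "roll": 0.54},
    {"translation": [-0.28, -0.136, 0.04], "roll": 0.72},
    {"translation": [-0.35, -0.17, 0.05], "roll": 0.9}
  ],
  "grip": 1
}}

```text
time_s: 0.52
ee_pos: [0.3484, 0.5058, 0.2054]
eef_rot: [-3.14, 0.001, 2.375]
force: [1.3, 1.1, 0.3]
gripper_width: 0.0853
```

```bash
python3 go.py .586 .286 .16 1.657
```

```text
t 0.5167 pos [0.3484 0.5058 0.2054] rot [-3.1403e+00  7.0000e-04  2.3755e+00] F [1.3 1.1 0.3] w 0.08528617117267326
shift [-0.6472  0.0127  0.0912] roll 1.4369 rows needed 7.838154352650059 5.747792006299832 q [-1.24  0.36  0.21  1.78 -0.09  1.01 -0.19]
```

Request:
{"fn": "move_arm", "kwargs": {
  "series": [
    {"translation": [-0.08, 0, 0.01], "roll": 0.18},
    {"translation": [-0.16, 0, 0.02], "roll": 0.36},
    {"translation": [-0.24, 0.0, 0.03], "roll": 0.54},
    {"translation": [-0.32, 0, 0.04], "roll": 0.72},
    {"translation": [-0.4, 0.005, 0.055], "roll": 0.9}
  ]
}}

```text
time_s: 0.93
ee_pos: [0.4953, 0.3672, 0.1781]
eef_rot: [-3.141, 0.001, 1.921]
force: [0.8, 1.3, 0.6]
gripper_width: 0.0853
```

```bash
python3 go.py .586 .286 .16 1.657
```

```text
t 0.9333 pos [0.4953 0.3672 0.1781] rot [-3.1409e+00  9.0000e-04  1.9211e+00] F [0.8 1.3 0.6] w 0.08526513178889694
shift [-0.2148  0.1147  0.0363] roll 0.5282 rows needed 2.9526927257407958 2.11262958371492 q [-1.02  0.4   0.36  1.81 -0.17  0.96 -0.24]
```

Request:
{"fn": "move_arm", "kwargs": {
  "series": [
    {"translation": [-0.07, 0.035, 0.01], "roll": 0.18},
    {"translation": [-0.14, 0.07, 0.02], "roll": 0.36},
    {"translation": [-0.19, 0.1, 0.03], "roll": 0.48},
    {"translation": [-0.215, 0.115, 0.036], "roll": 0.53},
    {"translation": [-0.215, 0.115, 0.036], "roll": 0.53}
  ]
}}

```text
time_s: 1.35
ee_pos: [0.5882, 0.2825, 0.1592]
eef_rot: [-3.141, 0.003, 1.65]
force: [0.4, 0.2, -0.1]
gripper_width: 0.086
```

```bash
python3 go.py .586 .286 .030 1.657; python3 - <<'E'
from plant import imaging
import cv2,numpy as np
ims=[]
for n in("top","scene"):
    c=imaging.read_camera(n);np.savez(n+"1.npz",**c);ims.append(c["frame"])
a=cv2.resize(ims[0][130:250,60:220],(400,300));b=cv2.resize(ims[1][130:310,350:560],(400,300))
cv2.imwrite("pics/above.png",np.hstack([a,b]))
E
```

```text
t 1.35 pos [0.5882 0.2825 0.1592] rot [-3.141   0.0032  1.6504] F [ 0.4  0.2 -0.1] w 0.08595554359573274
shift [ 0.0082 -0.0037  0.2585] roll -0.0132 rows needed 3.1009701768284907 0.052777222329453366 q [-0.87  0.49  0.44  1.74 -0.24  0.96 -0.26]
```

View pics/above.png

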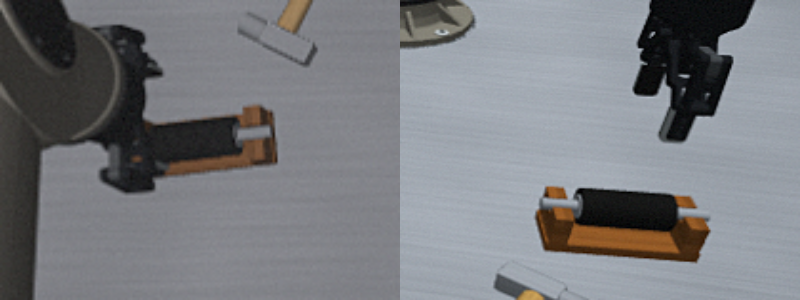

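```bash
python3 - <<'E'
from h import *
for n,(u0,v0,sx,sy,ox) in(("top",(60,130,2.5,2.5,0)),("scene",(350,130,400/210,300/180,400))):
    c=dict(np.load(n+"1.npz"))
    p=cv2.projectPoints(np.array([[.588,.2825,.159],[.588,.2825,.178],[.586,.286,.046],[.588,.2825,.027]]),c["rvec"],c["tvec"],c["mtx"],np.array([float(c["k1"]),0,0,0]))[0][:,0]
    print(n,((p-[u0,v0])*[sx,sy]+[ox,0]).round(0).tolist())
E
```

```text
top [[162.0, 122.0], [154.0, 119.0], [198.0, 140.0], [207.0, 140.0]]
scene [[652.0, 125.0], [657.0, 110.0], [623.0, 206.0], [615.0, 219.0]]
```

The fingertips straddle the drum in both views: drum at about (628,208) in the crop against (623,206) projected, and tips centred near (660,117). Descending now.

Request:
{"fn": "move_arm", "kwargs": {
  "series": [
    {"translation": [0.008, -0.004, 0.06], "roll": -0.01},
    {"translation": [0.008, -0.004, 0.13], "roll": -0.01},
    {"translation": [0.008, -0.004, 0.2], "roll": -0.01},
    {"translation": [0.008, -0.004, 0.24], "roll": -0.01},
    {"translation": [0.008, -0.004, 0.262], "roll": -0.01}
  ]
}}

```text
time_s: 1.87
ee_pos: [0.5804, 0.2912, 0.0259]
eef_rot: [-3.137, 0.002, 1.665]
force: [0.2, -0.2, -0.0]
gripper_width: 0.0851
```

```bash
python3 go.py .586 .286 .028 1.657
```

```text
t 1.8667 pos [0.5804 0.2912 0.0259] rot [-3.1365e+00  1.9000e-03  1.6654e+00] F [ 0.2 -0.2 -0. ] w 0.08511005102359671
shift [-0.0115  0.0101 -0.0042] roll 0.0168 rows needed 0.1898956720363824 0.06715924543653173 q [-0.83  0.65  0.36  1.82 -0.32  0.74 -0.2 ]
```

Request:
{"fn": "move_arm", "kwargs": {
  "series": [
    {"translation": [-0.011, 0.01, -0.004], "roll": 0.017},
    {"translation": [-0.011, 0.01, -0.004], "roll": 0.017},
    {"translation": [-0.011, 0.01, -0.004], "roll": 0.017},
    {"translation": [-0.011, 0.01, -0.004], "roll": 0.017},
    {"translation": [-0.011, 0.01, -0.004], "roll": 0.017}
  ]
}}

```text
time_s: 2.28
ee_pos: [0.5866, 0.2868, 0.0293]
eef_rot: [-3.138, 0.001, 1.657]
force: [-0.0, -0.4, 0.1]
gripper_width: 0.0854
```

```bash
python3 go.py .586 .286 .028 1.657
```

```text
t 2.2833 pos [0.5866 0.2868 0.0293] rot [-3.1383e+00  8.0000e-04  1.6571e+00] F [-0.  -0.4  0.1] w 0.08543545377320938
shift [-0.0015 -0.0013  0.0026] roll 0.0003 rows needed 0.039269574503128436 0.0011528488489176425 q [-0.82  0.65  0.36  1.81 -0.32  0.74 -0.19]
```

Well placed. Closing.

Request:
{"fn": "move_arm", "kwargs": {
  "series": [
    {"translation": [0, 0, 0.002], "roll": 0},
    {"translation": [0, 0, 0.002], "roll": 0},
    {"translation": [0, 0, 0.002], "roll": 0},
    {"translation": [0, 0, 0.002], "roll": 0},
    {"translation": [0, 0, 0.002], "roll": 0}
  ],
  "grip": -1,
  "newtons": 60
}}

```text
time_s: 2.7
ee_pos: [0.5867, 0.2869, 0.0289]
eef_rot: [-3.139, 0.0, 1.657]
force: [-2.1, -0.6, 9.8]
gripper_width: 0.0424
```

Request:
{"fn": "move_arm", "kwargs": {
  "series": [
    {"translation": [0, 0, 0], "roll": 0},
    {"translation": [0, 0, 0], "roll": 0},
    {"translation": [0, 0, 0], "roll": 0},
    {"translation": [0, 0, 0], "roll": 0},
    {"translation": [0, 0, 0], "roll": 0}
  ]
}}

```text
time_s: 3.12
ee_pos: [0.5869, 0.287, 0.029]
eef_rot: [-3.139, 0.0, 1.658]
force: [0.8, -0.0, 3.8]
gripper_width: 0.0421
```

Request:
{"fn": "move_arm", "kwargs": {
  "series": [
    {"translation": [0, 0, -0.02], "roll": 0},
    {"translation": [0, 0, -0.06], "roll": 0},
    {"translation": [0, 0, -0.12], "roll": 0},
    {"translation": [0, 0, -0.18], "roll": 0},
    {"translation": [0, 0, -0.23], "roll": 0}
  ]
}}

```text
time_s: 3.53
ee_pos: [0.5868, 0.2867, 0.1455]
eef_rot: [-3.138, 0.001, 1.657]
force: [1.2, 0.5, -6.5]
gripper_width: 0.0418
```

Request:
{"fn": "move_arm", "kwargs": {
  "series": [
    {"translation": [0, 0, -0.05], "roll": 0},
    {"translation": [0, 0, -0.08], "roll": 0},
    {"translation": [0, 0, -0.1], "roll": 0},
    {"translation": [0, 0, -0.1], "roll": 0},
    {"translation": [0, 0, -0.1], "roll": 0}
  ]
}}

```text
time_s: 3.95
ee_pos: [0.5864, 0.2867, 0.1947]
eef_rot: [-3.137, 0.001, 1.657]
force: [0.2, 0.3, -6.3]
gripper_width: 0.0418
```

```bash
python3 go.py .513 -.268 .19 1.847;  python3 - <<'E'
from plant import imaging
import cv2,numpy as np
ims=[]
for n in("top","scene"):
    c=imaging.read_camera(n);np.savez(n+"2.npz",**c);ims.append(c["frame"])
a=cv2.resize(ims[0][130:250,60:220],(400,300));b=cv2.resize(ims[1][110:290,350:560],(400,300))
cv2.imwrite("pics/held.png",np.hstack([a,b]))
E
```

```text
t 3.95 pos [0.5864 0.2867 0.1947] rot [-3.1372e+00  1.0000e-03  1.6572e+00] F [ 0.2  0.3 -6.3] w 0.041828611312655965
shift [-1.0926 -0.2419  0.0116] roll -0.3797 rows needed 13.419203548536444 1.5187332570927978 q [-0.89  0.45  0.45  1.71 -0.23  1.03 -0.27]
```

View pics/held.png

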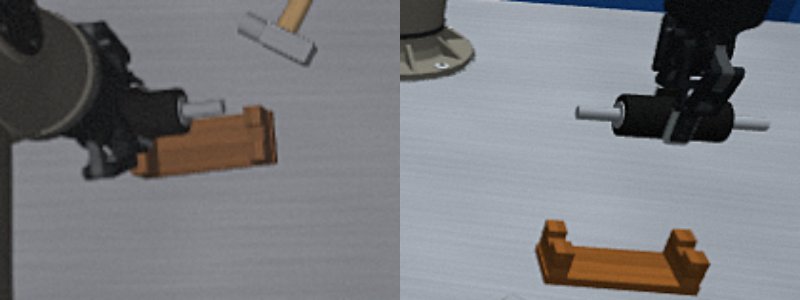

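Roller is held, rest empty: axle ends at about (580,112) and (767,126) in the right crop. I measure its pose in the hand.

```bash
python3 - <<'E'
from h import *
S=dict(np.load("scene2.npz"));c=S
hsv=cv2.cvtColor(c["frame"],cv2.COLOR_BGR2HSV);s,V=hsv[...,1],hsv[...,2]
P,uv=cloud(c,box((435,160,560,195)))
tool=np.array([.5864,.2867])
yaw=1.6572-np.pi/2; ax=np.array([-np.sin(yaw),np.cos(yaw)]);nx=np.array([np.cos(yaw),np.sin(yaw)])
ok=(P[:,2]>.15)&(P[:,2]<.26); P=P[ok]
d=P[:,:2]-tool;a=d@ax;o=d@nx
m=(np.abs(a)>.048)&(np.abs(a)<.1)&(np.abs(o)<.03)
for sg in(1,-1):
    k=m&(sg*a>0); print(sg,k.sum(),"along",np.sort(sg*a[k])[-4:].round(4),"z",np.percentile(P[k,2],[5,50,95]).round(4),"o",np.percentile(o[k],[5,50,95]).round(4))
    for lo in(.05,.06,.07):
        j=k&(np.abs(a)>lo)&(np.abs(a)<lo+.01); print("   ",lo,P[j,2].mean().round(4),o[j].mean().round(4))
E
```

```text
1 159 along [0.0803 0.0803 0.0804 0.0811] z [0.2043 0.2123 0.2158] o [-0.0009  0.0051  0.0079]
    0.05 0.2111 0.005
    0.06 0.2115 0.0047
    0.07 0.2112 0.0039
-1 218 along [0.0843 0.0845 0.0846 0.0849] z [0.2035 0.212  0.2167] o [-0.0017  0.0064  0.0097]
    0.05 0.2114 0.0057
    0.06 0.2115 0.0055
    0.07 0.2114 0.006
```

Request:
{"fn": "move_arm", "kwargs": {
  "series": [
    {"translation": [-0.05, -0.011, 0], "roll": -0.03},
    {"translation": [-0.12, -0.026, 0], "roll": -0.06},
    {"translation": [-0.19, -0.042, 0], "roll": -0.09},
    {"translation": [-0.26, -0.057, 0], "roll": -0.12},
    {"translation": [-0.33, -0.072, 0], "roll": -0.15}
  ]
}}

```text
time_s: 4.47
ee_pos: [0.5633, 0.1172, 0.193]
eef_rot: [-3.134, 0.002, 1.733]
force: [1.4, -0.9, -5.3]
gripper_width: 0.0422
```

```bash
python3 go.py .5125 -.266 .19 1.847
```

```text
t 4.4667 pos [0.5633 0.1172 0.193 ] rot [-3.1338e+00  2.2000e-03  1.7331e+00] F [ 1.4 -0.9 -5.3] w 0.042204924505602086
shift [-0.74   -0.2241  0.0094] roll -0.2278 rows needed 9.271113000319 0.9111994124980995 q [-0.71  0.33  0.48  1.89 -0.18  0.97  0.02]
```

Request:
{"fn": "move_arm", "kwargs": {
  "series": [
    {"translation": [-0.075, -0.022, 0.001], "roll": -0.03},
    {"translation": [-0.15, -0.045, 0.002], "roll": -0.06},
    {"translation": [-0.225, -0.067, 0.003], "roll": -0.09},
    {"translation": [-0.3, -0.09, 0.004], "roll": -0.12},
    {"translation": [-0.37, -0.112, 0.005], "roll": -0.14}
  ]
}}

```text
time_s: 4.88
ee_pos: [0.5366, -0.0765, 0.1904]
eef_rot: [-3.132, 0.002, 1.803]
force: [1.4, 0.1, -6.1]
gripper_width: 0.0421
```

```bash
python3 go.py .5125 -.266 .19 1.847
```

```text
t 4.8833 pos [ 0.5366 -0.0765  0.1904] rot [-3.1321e+00  1.6000e-03  1.8035e+00] F [ 1.4  0.1 -6.1] w 0.042114723348302935
shift [-0.3576 -0.1343  0.0026] roll -0.0871 rows needed 4.580569719220748 0.3483732605752756 q [-0.44  0.28  0.55  1.97 -0.18  0.95  0.43]
```

Request:
{"fn": "move_arm", "kwargs": {
  "series": [
    {"translation": [-0.075, -0.028, 0], "roll": -0.02},
    {"translation": [-0.15, -0.056, 0.001], "roll": -0.04},
    {"translation": [-0.225, -0.084, 0.001], "roll": -0.06},
    {"translation": [-0.3, -0.112, 0.002], "roll": -0.08},
    {"translation": [-0.35, -0.132, 0.002], "roll": -0.087}
  ]
}}

```text
time_s: 5.3
ee_pos: [0.5109, -0.2658, 0.1893]
eef_rot: [-3.13, 0.002, 1.845]
force: [0.3, 0.0, -6.3]
gripper_width: 0.0424
```

Request:
{"fn": "move_arm", "kwargs": {
  "series": [
    {"translation": [0, 0, 0], "roll": 0},
    {"translation": [0, 0, 0], "roll": 0},
    {"translation": [0, 0, 0], "roll": 0},
    {"translation": [0, 0, 0], "roll": 0},
    {"translation": [0, 0, 0], "roll": 0}
  ]
}}

```text
time_s: 5.72
ee_pos: [0.5113, -0.2644, 0.1889]
eef_rot: [-3.13, 0.001, 1.847]
force: [0.9, -0.9, -5.3]
gripper_width: 0.0425
```

```bash
python3 go.py .5125 -.266 .125 1.847;  python3 - <<'E'
from plant import imaging
import cv2,numpy as np
ims=[]
for n in("top","scene"):
    c=imaging.read_camera(n);np.savez(n+"3.npz",**c);ims.append(c["frame"])
a=cv2.resize(ims[0][150:270,280:440],(400,300));b=cv2.resize(ims[1][60:240,100:310],(400,300))
cv2.imwrite("pics/over.png",np.hstack([a,b]))
E
```

```text
t 5.7167 pos [ 0.5113 -0.2644  0.1889] rot [-3.1298e+00  1.0000e-03  1.8469e+00] F [ 0.9 -0.9 -5.3] w 0.04251540003022997
shift [-0.0036  0.0029  0.1279] roll -0.0003 rows needed 1.5342049474012522 0.0011422758693342416 q [-0.11  0.35  0.59  1.9  -0.23  0.97  0.86]
```

View pics/over.png

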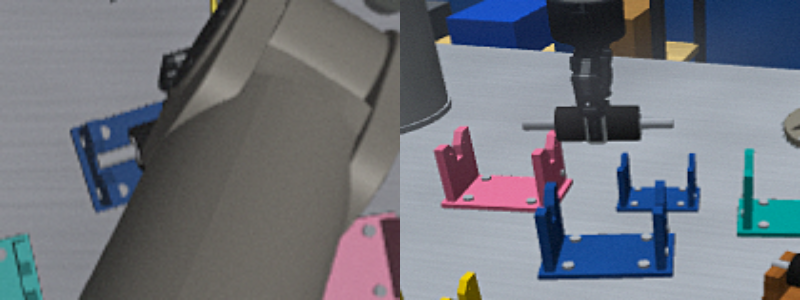

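```bash
python3 - <<'E'
from h import *
def fr(P,o,yaw):
    ax=np.array([-np.sin(yaw),np.cos(yaw)]);nx=np.array([np.cos(yaw),np.sin(yaw)]);d=P[:,:2]-o;return d@nx,d@ax
o=np.array([.5125,-.268]);yaw=.276
for n,bs in(("top",(300,175,385,240)),("scene",(165,165,250,230))):
    c=dict(np.load(n+"0.npz"));hsv=cv2.cvtColor(c["frame"],cv2.COLOR_BGR2HSV);H,s=hsv[...,0],hsv[...,1]
    P,_=cloud(c,box(bs)&(H>100)&(H<130)&(s>120));P=P[P[:,2]>.0955];X,Y=fr(P,o,yaw)
    for sg in(1,-1):
        k=sg*Y>40e-3
        for q in(1,-1):
            j=k&(q*X>0); 
            if j.sum():print(n,"cheek",sg,"prong",q,j.sum(),"x",X[j].min().round(4),X[j].max().round(4),"y",Y[j].min().round(4),Y[j].max().round(4))
    b=cv2.projectPoints(np.array([[*o,.205]]),c["rvec"],c["tvec"],c["mtx"],None)[0].ravel().astype(int)
    c=dict(np.load(n+"3.npz"));P,_=cloud(c,box((b[0]-60,b[1]-40,b[0]+60,b[1]+40)));P=P[(P[:,2]>.185)&(P[:,2]<.225)];X,Y=fr(P,o,yaw)
    for sg in(1,-1):
        k=(sg*Y>.05)&(sg*Y<.1)&(abs(X)<.02)
        if k.sum():print(n,"axle",sg,k.sum(),"x",np.percentile(X[k],[3,50,97]).round(4),"z",np.percentile(P[k,2],[3,50,97]).round(4),"end",(sg*Y[k]).max().round(4))
E
```

```text
top cheek 1 prong 1 48 x 0.0175 0.0431 y 0.0596 0.0716
top cheek 1 prong -1 45 x -0.0455 -0.021 y 0.0598 0.0718
top cheek -1 prong 1 41 x 0.0173 0.0421 y -0.0717 -0.0598
top cheek -1 prong -1 40 x -0.0433 -0.0212 y -0.0715 -0.0605
top axle 1 121 x [-0.0109 -0.0021  0.0119] z [0.2046 0.2124 0.2201] end 0.087
scene cheek 1 prong 1 29 x 0.0249 0.0485 y 0.0582 0.0692
scene cheek 1 prong -1 27 x -0.0443 -0.0181 y 0.0577 0.0676
scene cheek -1 prong 1 32 x 0.0269 0.0496 y -0.0746 -0.063
scene cheek -1 prong -1 31 x -0.0446 -0.0206 y -0.0752 -0.0628
scene axle 1 109 x [-0.0028  0.0062  0.0096] z [0.1998 0.2066 0.2103] end 0.0839
scene axle -1 98 x [-0.0016  0.0067  0.0101] z [0.1998 0.2068 0.2109] end 0.08
```

```bash
python3 go.py .5127 -.269 .095 1.847
```

```text
t 5.8167 pos [ 0.5113 -0.2647  0.1892] rot [-3.1302e+00  1.3000e-03  1.8466e+00] F [-0.5  0.1 -5.7] w 0.04180244779195591
shift [-0.0087  0.0025  0.1884] roll -0.0007 rows needed 2.261966358631037 0.002887544759992977 q [-0.11  0.35  0.59  1.9  -0.23  0.97  0.86]
```

Request:
{"fn": "move_arm", "kwargs": {
  "series": [
    {"translation": [-0.004, 0.001, 0.03], "roll": 0},
    {"translation": [-0.009, 0.002, 0.08], "roll": 0},
    {"translation": [-0.009, 0.002, 0.13], "roll": 0},
    {"translation": [-0.009, 0.0025, 0.17], "roll": 0},
    {"translation": [-0.009, 0.0025, 0.188], "roll": 0}
  ]
}}

```text
time_s: 6.23
ee_pos: [0.5119, -0.2679, 0.0928]
eef_rot: [-3.128, -0.0, 1.848]
force: [-0.6, 1.2, -6.0]
gripper_width: 0.042
```

Request:
{"fn": "move_arm", "kwargs": {
  "series": [
    {"translation": [0, 0, 0], "roll": 0},
    {"translation": [0, 0, 0], "roll": 0},
    {"translation": [0, 0, 0], "roll": 0},
    {"translation": [0, 0, 0], "roll": 0},
    {"translation": [0, 0, 0], "roll": 0}
  ]
}}

```text
time_s: 6.65
ee_pos: [0.5126, -0.2681, 0.0939]
eef_rot: [-3.129, 0.001, 1.848]
force: [0.4, -0.4, -5.8]
gripper_width: 0.0424
```

```bash
python3 go.py .5127 -.269 .058 1.847;  python3 - <<'E'
from plant import imaging
import cv2,numpy as np
c=imaging.read_camera("scene");np.savez("scene4.npz",**c)
cv2.imwrite("pics/low.png",cv2.resize(c["frame"][120:240,140:280],(700,600),interpolation=cv2.INTER_CUBIC))
E
```

```text
t 6.65 pos [ 0.5126 -0.2681  0.0939] rot [-3.1294e+00  5.0000e-04  1.8479e+00] F [ 0.4 -0.4 -5.8] w 0.042350671232986775
shift [-0.0018  0.0006  0.0718] roll 0.0018 rows needed 0.8618006522213846 0.007113576863908122 q [-0.05  0.49  0.53  1.96 -0.33  0.79  0.94]
```

View pics/low.png

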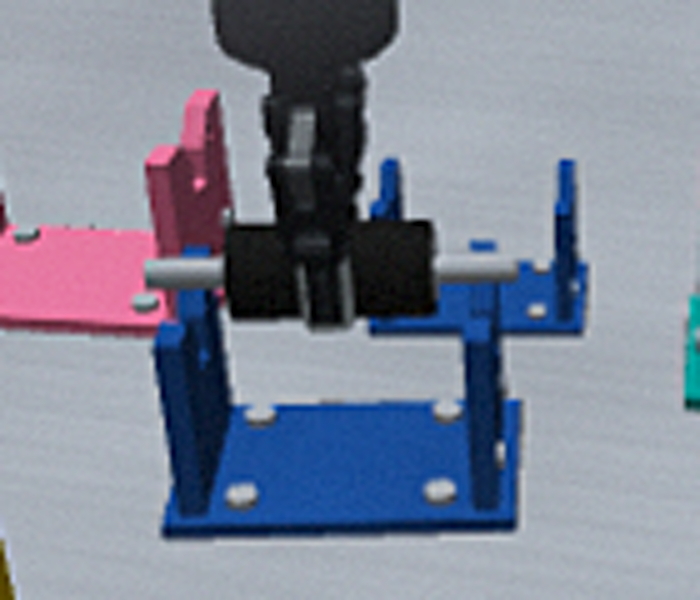

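The axle spans both cheeks (ends at about (147,272) and (518,268) in the crop), centred between the front and rear prongs. Lowering into the slots.

Request:
{"fn": "move_arm", "kwargs": {
  "series": [
    {"translation": [-0.001, 0.0005, 0.012], "roll": 0},
    {"translation": [-0.002, 0.0005, 0.024], "roll": 0},
    {"translation": [-0.002, 0.0005, 0.036], "roll": 0},
    {"translation": [-0.002, 0.0005, 0.046], "roll": 0},
    {"translation": [-0.002, 0.0005, 0.052], "roll": 0}
  ]
}}

```text
time_s: 7.12
ee_pos: [0.5122, -0.2689, 0.0667]
eef_rot: [-3.128, -0.0, 1.848]
force: [0.5, 0.7, -7.0]
gripper_width: 0.0422
```

Request:
{"fn": "move_arm", "kwargs": {
  "series": [
    {"translation": [0, 0, 0.003], "roll": 0},
    {"translation": [0, 0, 0.006], "roll": 0},
    {"translation": [0, 0, 0.01], "roll": 0},
    {"translation": [0, 0, 0.013], "roll": 0},
    {"translation": [0, 0, 0.013], "roll": 0}
  ]
}}

```text
time_s: 7.53
ee_pos: [0.5121, -0.2689, 0.06]
eef_rot: [-3.128, -0.0, 1.848]
force: [-0.1, 0.0, -6.0]
gripper_width: 0.0422
```

```bash
python3 go.py .5127 -.269 .057 1.847;  python3 - <<'E'
from plant import imaging
import cv2,numpy as np
c=imaging.read_camera("scene");np.savez("scene5.npz",**c)
cv2.imwrite("pics/in.png",cv2.resize(c["frame"][120:240,140:280],(700,600),interpolation=cv2.INTER_CUBIC))
E
```

```text
t 7.5333 pos [ 0.5121 -0.2689  0.06  ] rot [-3.1281e+00 -3.0000e-04  1.8478e+00] F [-0.1  0.  -6. ] w 0.04219629493199814
shift [-0.0006  0.0012  0.0059] roll 0.0016 rows needed 0.07252506479078989 0.006353255210377995 q [-0.02  0.54  0.5   1.97 -0.36  0.73  0.97]
```

View pics/in.png

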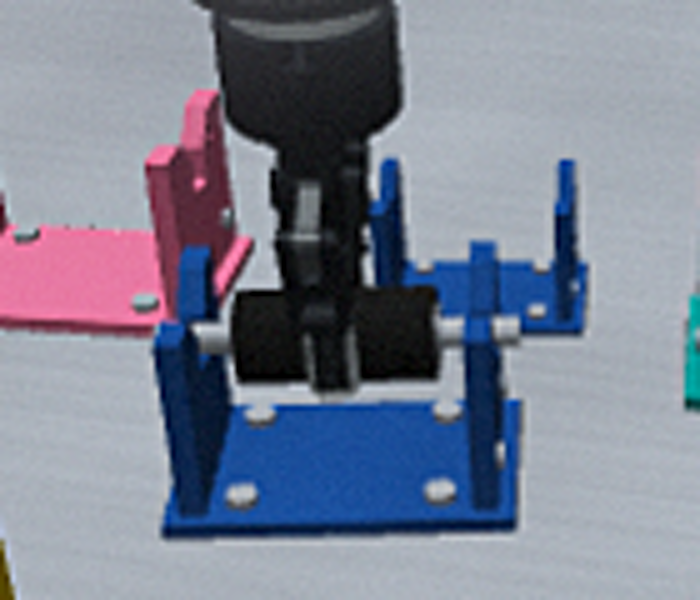

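In the slots, no contact yet (weight reading unchanged at −6 N). Lowering a few more millimetres.

Request:
{"fn": "move_arm", "kwargs": {
  "series": [
    {"translation": [0, 0, 0.002], "roll": 0},
    {"translation": [0, 0, 0.004], "roll": 0},
    {"translation": [0, 0, 0.006], "roll": 0},
    {"translation": [0, 0, 0.006], "roll": 0},
    {"translation": [0, 0, 0.006], "roll": 0}
  ]
}}

```text
time_s: 8.0
ee_pos: [0.5121, -0.2689, 0.0571]
eef_rot: [-3.128, -0.0, 1.848]
force: [1.4, 0.0, -5.4]
gripper_width: 0.0421
```

Request:
{"fn": "move_arm", "kwargs": {
  "series": [
    {"translation": [0, 0, 0.001], "roll": 0},
    {"translation": [0, 0, 0.002], "roll": 0},
    {"translation": [0, 0, 0.003], "roll": 0},
    {"translation": [0, 0, 0.004], "roll": 0},
    {"translation": [0, 0, 0.004], "roll": 0}
  ]
}}

```text
time_s: 8.42
ee_pos: [0.512, -0.2689, 0.0551]
eef_rot: [-3.128, -0.0, 1.848]
force: [-1.8, 0.0, -3.3]
gripper_width: 0.0419
```

Weight is transferring to the stand. One more millimetre, then release.

Request:
{"fn": "move_arm", "kwargs": {
  "series": [
    {"translation": [0, 0, 0.001], "roll": 0},
    {"translation": [0, 0, 0.002], "roll": 0},
    {"translation": [0, 0, 0.002], "roll": 0},
    {"translation": [0, 0, 0.002], "roll": 0},
    {"translation": [0, 0, 0.002], "roll": 0}
  ]
}}

```text
time_s: 8.83
ee_pos: [0.5121, -0.2689, 0.0549]
eef_rot: [-3.129, -0.001, 1.848]
force: [-5.3, 3.6, 13.3]
gripper_width: 0.042
```

```bash
python3 go.py .5127 -.269 .054 1.847
```

```text
t 8.8333 pos [ 0.5121 -0.2689  0.0549] rot [-3.1287e+00 -7.0000e-04  1.8476e+00] F [-5.3  3.6 13.3] w 0.04200907374107759
shift [-0.0004  0.0011  0.0017] roll 0.0012 rows needed 0.02537014438059745 0.004613342893541983 q [-0.01  0.54  0.49  1.98 -0.37  0.72  0.98]
```

Seated firmly: the bottom pushes up with about 19 N. Releasing.

Request:
{"fn": "move_arm", "kwargs": {
  "series": [
    {"translation": [0, 0, 0], "roll": 0},
    {"translation": [0, 0, 0], "roll": 0},
    {"translation": [0, 0, 0], "roll": 0},
    {"translation": [0, 0, 0], "roll": 0},
    {"translation": [0, 0, 0], "roll": 0}
  ],
  "grip": 1
}}

```text
time_s: 9.25
ee_pos: [0.5122, -0.269, 0.0549]
eef_rot: [-3.129, -0.001, 1.848]
force: [0.8, -0.1, -0.4]
gripper_width: 0.0857
```

Request:
{"fn": "move_arm", "kwargs": {
  "series": [
    {"translation": [0, 0, 0], "roll": 0},
    {"translation": [0, 0, 0], "roll": 0},
    {"translation": [0, 0, 0], "roll": 0},
    {"translation": [0, 0, 0], "roll": 0},
    {"translation": [0, 0, 0], "roll": 0}
  ]
}}

```text
time_s: 9.67
ee_pos: [0.5122, -0.269, 0.0549]
eef_rot: [-3.129, -0.001, 1.848]
force: [-0.1, 0.3, -1.0]
gripper_width: 0.0852
```

```bash
python3 go.py .5127 -.269 .22 1.847;  python3 - <<'E'
from plant import imaging
import cv2,numpy as np
c=imaging.read_camera("scene")
cv2.imwrite("pics/rel.png",cv2.resize(c["frame"][120:240,140:280],(700,600),interpolation=cv2.INTER_CUBIC))
E
```

```text
t 9.6667 pos [ 0.5122 -0.269   0.0549] rot [-3.1287e+00 -5.0000e-04  1.8477e+00] F [-0.1  0.3 -1. ] w 0.08521723611327726
shift [-1.000e-04 -3.300e-03 -3.302e-01] roll 0.0014 rows needed 3.95999069914836 0.0054918046906067275 q [-0.01  0.54  0.49  1.98 -0.37  0.72  0.98]
```

View pics/rel.png

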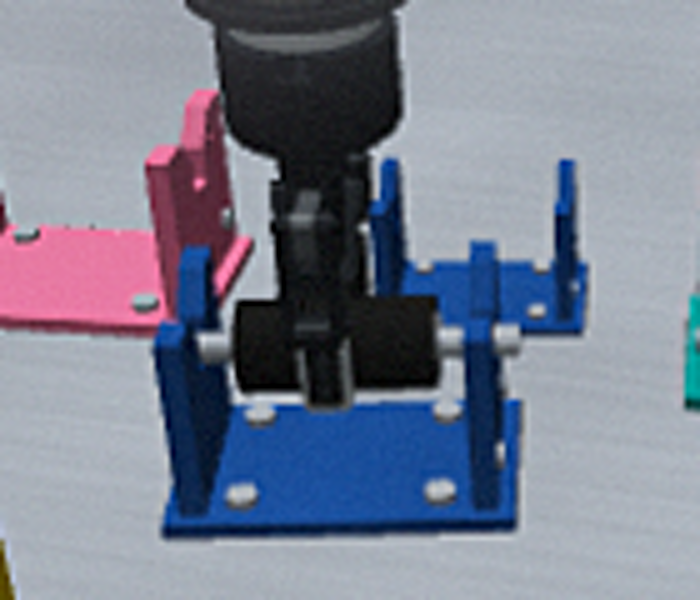

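The fingers are open and the roller is resting in the slots, with the axle at about (215,347) and (508,342) in the crop. Retreating straight up.

Request:
{"fn": "move_arm", "kwargs": {
  "series": [
    {"translation": [0, 0, -0.03], "roll": 0},
    {"translation": [0, -0.001, -0.08], "roll": 0},
    {"translation": [0, -0.002, -0.15], "roll": 0},
    {"translation": [0, -0.003, -0.22], "roll": 0},
    {"translation": [0, -0.003, -0.28], "roll": 0}
  ]
}}

```text
time_s: 10.13
ee_pos: [0.5123, -0.2693, 0.197]
eef_rot: [-3.129, -0.0, 1.847]
force: [0.3, -0.3, -0.7]
gripper_width: 0.0854
```

Request:
{"fn": "move_arm", "kwargs": {
  "series": [
    {"translation": [0.07, 0, -0.04], "roll": 0},
    {"translation": [0.14, 0, -0.06], "roll": 0},
    {"translation": [0.21, 0, -0.08], "roll": 0},
    {"translation": [0.26, 0, -0.08], "roll": 0},
    {"translation": [0.28, 0, -0.08], "roll": 0}
  ]
}}

```text
time_s: 10.55
ee_pos: [0.4741, -0.1311, 0.2376]
eef_rot: [-3.131, -0.001, 1.85]
force: [0.4, -1.0, 0.0]
gripper_width: 0.0853
```

Request:
{"fn": "move_arm", "kwargs": {
  "series": [
    {"translation": [0, 0, 0], "roll": 0},
    {"translation": [0, 0, 0], "roll": 0},
    {"translation": [0, 0, 0], "roll": 0},
    {"translation": [0, 0, 0], "roll": 0},
    {"translation": [0, 0, 0], "roll": 0}
  ]
}}

```text
time_s: 10.97
ee_pos: [0.4741, -0.1322, 0.2374]
eef_rot: [-3.13, -0.001, 1.849]
force: [-0.3, -0.4, 0.4]
gripper_width: 0.0852
```

```bash
python3 - <<'E'
from plant import imaging,manip
from h import *
s=manip.get_state();print(s["time_s"],s["ee_pos"],s["force"],s["joint_velocities"].round(3))
o=np.array([.5125,-.268]);yaw=.276
ims=[]
for n,bs in(("top",(295,165,390,245)),("scene",(155,160,255,235))):
    c=imaging.read_camera(n);ims.append(c["frame"][bs[1]:bs[3],bs[0]:bs[2]])
    hsv=cv2.cvtColor(c["frame"],cv2.COLOR_BGR2HSV)
    P,uv=cloud(c,box(bs));d=P[:,:2]-o
    X=d@[np.cos(yaw),np.sin(yaw)];Y=d@[-np.sin(yaw),np.cos(yaw)]
    sat=hsv[...,1][uv[:,1],uv[:,0]]
    for sg in(1,-1):
        k=(sat<90)&(sg*Y>.047)&(sg*Y<.09)&(abs(X)<.02)&(P[:,2]>.05)&(P[:,2]<.09)
        if k.sum():print(n,sg,k.sum(),"x",np.percentile(X[k],[5,50,95]).round(4),"z",np.percentile(P[k,2],[5,50,95]).round(4),"end",(sg*Y[k]).max().round(4))
    k=(abs(Y)<.05)&(abs(X)<.03)&(P[:,2]>.075);print("drum",X[k].mean(),"y",np.percentile(Y[k],[1,99]).round(4),"zmax",np.percentile(P[k,2],98))
    if n=="top":
        P,_=cloud(c,box((220,175,275,215)));q=P[P[:,2]>.03];print("short",cv2.minAreaRect(q[:,:2].astype(np.float32)*1000)[0])
cv2.imwrite("pics/final.png",np.hstack([cv2.resize(i,(400,320),interpolation=cv2.INTER_CUBIC) for i in ims]))
E
```

```text
10.9667 [ 0.47410074 -0.13216568  0.23738891] [-0.26845577 -0.37576791  0.39357768] [-0.002 -0.003 -0.003  0.002  0.002 -0.001 -0.003]
top -1 73 x [-0.0082 -0.0013  0.0087] z [0.0698 0.0782 0.0829] end 0.0814
drum -0.012316992077869474 y [-0.0498 -0.0372] zmax 0.09531009833747159
short (537.7542724609375, -31.12718963623047)
scene 1 47 x [-0.0005  0.0057  0.0087] z [0.0663 0.0729 0.0767] end 0.0788
scene -1 47 x [-0.0039  0.0066  0.014 ] z [0.0661 0.073  0.0811] end 0.0646
drum 0.012279134148801761 y [-0.046   0.0444] zmax 0.0920126242678029
```

View pics/final.png

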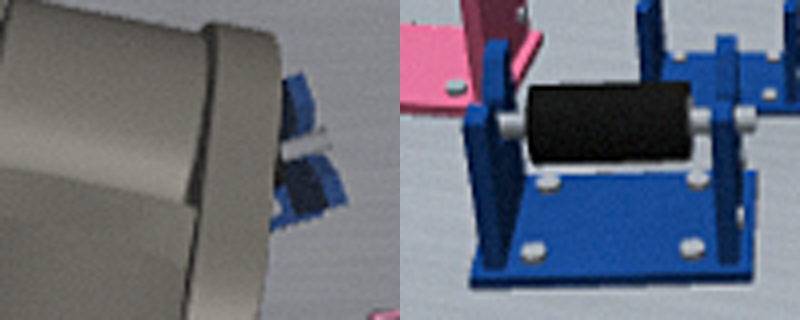

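The roller sits level in both slots, ends at about (512,124) and (745,119) in the right crop. The short-roller reading came out shifted because the arm covers it in the top view, so I check it in the scene view.

```bash
python3 - <<'E'
from plant import imaging,job
from h import *
for c in (dict(np.load("scene0.npz")),imaging.read_camera("scene")):
    g=c["frame"].max(2); m=box((285,205,350,258))&(g<60); P,uv=cloud(c,m); print(m.sum(),uv.mean(0),np.median(P,0))
E
```

```text
674 [316.80988024 227.80838323] [ 0.57226195 -0.01102907  0.04909294]
658 [316.86737805 227.46646341] [ 0.5724101  -0.01048627  0.04980141]
```

Short roller hasn't moved. Handing in.

```bash
python3 -c "
from plant import job
print(job.close_job())"
```

```text
the job is handed in; nothing more can be done
None
```

I lifted the long roller out of its rest, carried it over the large blue stand and lowered it into both slots while still holding it. I felt it touch bottom (the wrist force went from −6 N to +13 N), then let go and backed the arm away. The job was handed in at about 11 s; no verdict was reported.

**Last checks:**
- **Roller:** In the scene view it sits level in both slots, with the axle line about 70–73 mm up (72 mm is seated) and the drum centred between the cheeks to about 1 mm.
- **Short roller:** It has not moved; its pixels and position match the first picture to within about 1 mm.
- **Gripper:** It is open and clear, with about zero force at the wrist.

**Readings that failed or disagreed:** The top view's final readings for the short roller and the drum were off because the arm blocked the view, so I discarded them. The top view still showed only one axle end, so the other end was checked in the scene view only. Earlier, the two cameras differed by up to about 4 mm on where the stand is.

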